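# Feed a vial carrier round the bend to the balance

## Task

Slide the carrier that holds the capped vial along its own lane of the feed track, round the bend and right up to the end stop by the balance, then let it stand there. Keep it down on the track and upright all the way, and leave the carrier with the weighing pan where it is.

Things in the scene. Friction and masses are not known exactly. Their poses are not given: they have to be found in the camera images.
- vial_carrier: Light grey round puck, 46 mm in diameter, 30 mm high, with a black-capped amber vial (24 mm in diameter) fixed upright in its top; 63 mm high in all, about 105 to 195 g. Stands in the entry leg of the inner or outer lane and slides easily (slippery plastic). Origin: centre of its underside, on the lane floor; z up, yaw without meaning. An empty puck and a bare vial on the bench are not part of the job.
- pan_carrier: The same grey puck, 46 mm in diameter, 30 mm high, with only a shallow metal weighing pan (42 mm in diameter) on top; 36 mm high in all. Stands in the entry leg of the other lane. Origin: centre of its underside; z up.
- feed_track: Fixed dark grey plate, floor 4 mm over the bench, with steel rails (tops at 14 mm) forming two lanes 50 mm wide. Origin: centre of both bends, at bench height. In its axes a lane of radius R (inner 76 mm, outer 136 mm; centre lines) runs along x = -R from its open end y = 110 mm towards -y to y = 0, by a quarter circle through x < 0, y < 0 to (0, -R), then along y = -R towards +x.
- end_stop (a point): Dark steel bar across the ends of both lanes, top 20 mm over the bench. This point: middle of the face that the carriers meet, at floor height, between the two lanes (x 75, y -106, z 4 mm in the track's axes; same axes). A carrier against it has its centre 23 mm before this face (track x = 52 mm). Rails: 10 mm thick between the lanes, 6 mm at the sides.
Not all that is in view belongs to the job. What is shaped like the vial_carrier but green or yellow is not meant.

How it is judged:
By the outcome, as a careful person would: the job done as asked, in the order asked, and still so for the second after the job is handed in, with the robot touching nothing.
It also fails if it takes over 40 s, if anything falls off the work surface, if the arm or the gripper's body presses on something with over 40 N, if the wrist force passes 120 N, or if a joint passes its speed limit or range.

## Robot

A 6-joint arm with a two-finger parallel gripper is mounted at the origin on the work surface. World frame = base frame: x ahead of the robot, y to its left, z up, the work surface at z = 0. Lengths are in m, angles in degrees, forces in N, time in s.
With the tool pointing down it reaches from about 0.375 to 0.9 m from the base axis. Payload 3.1 kg.
Tool frame: the origin (TCP) lies at the very end of the fingers, on their centre line; the grasp point (between the pads) lies 19 mm behind it (grip_point_offset is the distance from the TCP to the grasp point, in m); y points along the fingers, x is the direction in which the jaws open and shut, and the axes are right-handed (so a half turn about y gives the same grasp; the last joint's range is limited). The gripper opens to 87 mm and grips with 3 to 60 N. Pads are 19 mm wide; open, the fingers measure 117 mm over their backs; the gripper's body (75 mm by 190 mm) begins 51 mm behind the grasp point.
Start: joints at [-84.368, 30.224, 82.088, -0, 67.689, -10.227], TCP at [0.171, -0.601, 0.223] pointing down, gripper open.
Joint ranges: [-176.69, 176.69], [-43.24, 126.21], [12.49, 139.97], [-82, 262], [0, 151.66], [-163.58, 163.58]. Speed limits (degrees/s): [159.86, 159.86, 180, 180, 180, 180].

## Interface

Orientations are given as a 3x3 rotation matrix whose columns are the frame's x, y, z axes.
In Python, from rig import * gives the robot as it stands.
- The arm moves only by the tool send_rows, never from a script. Its argument "moves" is text: rows parted by semicolons, each of 5 numbers parted by spaces: the finger opening in mm, from 0 to 87, then the shift along the tool's x, y, z in mm, then the turn about the tool's y in degrees. In form: fingers dx dy dz yaw; .... A call has 1 to 20 rows; each row shifts and turns the commanded pose from where the row before left it, along the tool's axes as they then stand; what a row does not reach is not made up. A row lasts 1/12 s, in which the tool goes at most 41.7 mm and 7.16 degrees, less where a joint would pass 70% of its speed; a pose out of reach is approached as far as the arm can. A call is refused whole if a number of a shift passes 41.7 or a number of a turn 7.16, either way. A call with a gripper value outside its range is refused whole. The fingers move at their own pace and stop on an object; the grip force is fixed at half the most. Time passes only in rows, so rows that do not move let the fingers close. It gives the time, the measured TCP pose, the force and the opening at its end, in the units of the state.
- read_state(): the state, without advancing time (a new reading comes with each control period).
- capture(name): name is "side" or "top" or "wrist"; returns a dict with "image" (400x640x3 uint8, blue, green, red), "z_map" (400x640 float32, m along the optical axis (not along the pixel's ray), 0 where there is no reading), "mtx" (3x3 intrinsics, pixels), "distortion" ([k1, k2, p1, p2, k3] as OpenCV has them; the pictures are not rectified), "origin" and "rotation" of the camera in the world; the wrist camera has in their place "tool_from_camera" (4x4, takes a point from camera to tool coordinates, whose origin is the TCP and whose axes are the tool frame's). Camera axes: x right, y up, looking along -z (the intrinsics and any distortion apply to the point x, -y, -z); pixel columns grow to the right and rows downward; lengths in m; the calibration is good to about 2 mm. A picture is of the moment at which its call begins: read the wrist's pose just before it.
- hand_in(): hands the job in, once; it reports no verdict.
Trained networks look in a picture, given as the dict that the camera call returned (one of the last four; its "shot" number tells which), for a name from the list of things; names that differ only in an ending like _2 or _b are one class to them, and where a whole thing is asked for, a point or a joint stands for the part that bears it (a point fixed in the world has none). Each returns a list of dicts, best first, with "p" (0 to 1); they miss things now and then, are a little off and sometimes report something else, mostly with a low value. They report only what shows in the picture. A call takes as long as a camera call. They do not tell look-alikes from the thing itself.
- search_frame(picture, name): "bbox" ([left, top, right, bottom] in pixels, round what is visible of it).
- masks_of(picture, name): "region" (400x640 bool, what is visible of it) and "bbox" ([left, top, right, bottom] in pixels, round what is visible of it).
- mark_of(picture, name): "pixel" ([row, column] in pixels: a listed point, or the origin of a listed thing).
The state is a dict: "time_s": time; "joint_positions": joint angles; "qvel": joint speeds; "tau": joint torques, N m; "position": TCP position; "tcp_rot": TCP orientation; "force": force on the tool from outside, world axes, zero at the start; "moment": the same for the moment, N m; "opening": opening from 0.0 (shut) to 1.0 (fully open).
Only numpy, scipy, OpenCV 4.12 (cv2) and the standard library are available. Lean on these libraries where they do the work, as an engineer would, in place of code of your own. Each camera call takes 0.05 s, during which the arm holds its last target. There are 200 camera calls.

## Working session

There is one attempt and no reset: what is moved stays moved. The work goes in short steps, Python scripts to look and compute and a tool call to move; the robot and the scene stay as the last step left them, time stands still between calls to the robot, and variables do not carry over. Pictures are saved under pics/ and viewed, about 8 in all and at most 12, crops included, and the job is handed in when it is done.

Besides the shell and the picture viewer there is one more tool, called as name(argument=value, ...) on one line, values as JSON. send_rows: Moves the arm, as the interface text tells. Its arguments: {"type":"object","properties":{"moves":{"type":"string"}},"required":["moves"]}

```bash
mkdir -p pics; cat > h.py <<'E'
from rig import *
import numpy as np, cv2
def pose(p,s=None):
    if 'origin' in p: return np.array(p['rotation']),np.array(p['origin'])
    T=np.array(p['tool_from_camera']);R=np.array(s['tcp_rot']);t=np.array(s['position'])
    return R@T[:3,:3],R@T[:3,3]+t
def ray(p,r,c,s=None):
    u=cv2.undistortPoints(np.array([[[c,r]]],float),np.array(p['mtx']),np.array(p['distortion'])).ravel()
    R,o=pose(p,s); return o,R@np.array([u[0],-u[1],-1.])
def atz(p,r,c,z,s=None):
    o,d=ray(p,r,c,s); return o+d*(z-o[2])/d[2]
def dep(p,r,c,s=None):
    o,d=ray(p,r,c,s); return o+d*p['z_map'][int(r),int(c)]
E
python3 - <<'E'
from h import *
s=read_state(); print(s['position'],np.round(s['tcp_rot'],3),s['time_s'])
for n in ['top','side','wrist']:
    p=capture(n); cv2.imwrite(f'pics/{n}0.png',p['image'])
    print(n,p['mtx'][0][0] if 1 else 0, p.get('origin'))
    for t in ['vial_carrier','pan_carrier','feed_track','end_stop']:
        f=search_frame if t!='end_stop' else mark_of
        print(t,[(round(d['p'],2),np.round(d.get('bbox',d.get('pixel'))).tolist()) for d in f(p,t)][:5])
        if t!='end_stop':print('  mark',[(round(d['p'],2),np.round(d['pixel'],1).tolist(), atz(p,*d['pixel'],0.004 if 'car' in t else 0.,s).round(4).tolist()) for d in mark_of(p,t)][:4])
        else: print('  ',[atz(p,*d['pixel'],0.004,s).round(4).tolist() for d in f(p,t)][:3])
a=cv2.imread('pics/top0.png');b=cv2.imread('pics/side0.png')
E
```

```text
[ 0.17077691 -0.60047946  0.22156235] [[ 0.273 -0.     0.962]
 [-0.962  0.002  0.273]
 [-0.002 -1.     0.   ]] 0.0
top 481.4246022933295 [0.40194185 0.05105516 1.03219221]
vial_carrier [(0.95, [280.0, 287.0, 306.0, 310.0]), (0.83, [241.0, 294.0, 261.0, 310.0]), (0.62, [320.0, 285.0, 345.0, 308.0]), (0.58, [289.0, 235.0, 312.0, 258.0])]
  mark [(0.87, [246.3, 299.3], [0.4554, 0.0976, 0.004]), (0.82, [293.4, 332.8], [0.355, 0.0285, 0.004]), (0.66, [300.6, 252.1], [0.3429, 0.1988, 0.004]), (0.58, [298.3, 297.0], [0.3461, 0.104, 0.004])]
pan_carrier [(0.63, [271.0, 209.0, 295.0, 233.0])]
  mark [(0.69, [220.8, 280.3], [0.5109, 0.1376, 0.004])]
feed_track [(0.74, [258.0, 124.0, 398.0, 267.0])]
  mark []
end_stop [(0.89, [138.0, 346.0])]
   [[0.6914, -0.0087, 0.004]]
side 384.54212727101253 [ 0.4209003  -0.39521607  0.5764375 ]
vial_carrier [(0.9, [204.0, 194.0, 230.0, 230.0]), (0.68, [260.0, 181.0, 287.0, 220.0]), (0.59, [204.0, 226.0, 234.0, 267.0]), (0.57, [198.0, 162.0, 224.0, 196.0])]
  mark [(0.95, [218.5, 218.6], [0.3523, 0.111, 0.004]), (0.77, [254.3, 219.7], [0.3451, 0.0272, 0.004]), (0.74, [184.3, 208.6], [0.3423, 0.2101, 0.004]), (0.73, [210.3, 271.8], [0.4548, 0.1011, 0.004])]
pan_carrier [(0.6, [284.0, 170.0, 308.0, 201.0])]
  mark [(0.92, [190.6, 292.1], [0.5051, 0.1408, 0.004])]
feed_track [(0.86, [248.0, 177.0, 435.0, 306.0])]
  mark []
end_stop [(0.86, [222.0, 406.0])]
   [[0.6926, -0.0037, 0.004]]
wrist 345.8567717256892 None
vial_carrier []
  mark []
pan_carrier []
  mark []
feed_track []
  mark []
end_stop []
   []
```

View pics/top0.png

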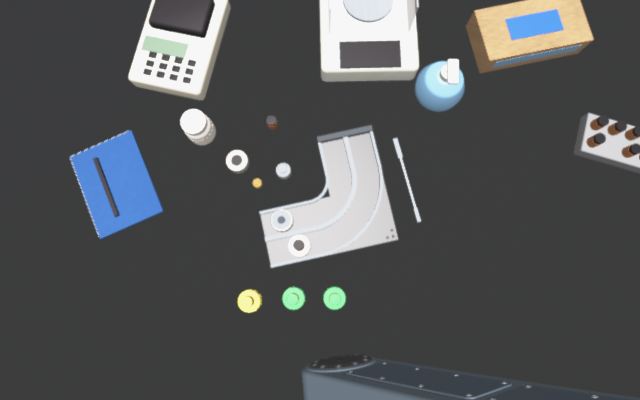

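View pics/side0.png

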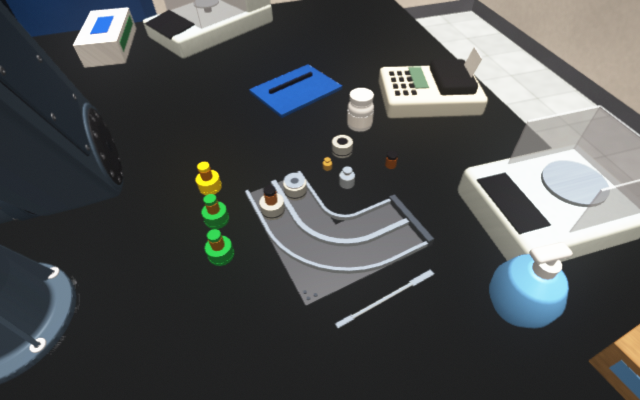

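Candidates for the vial_carrier in the top view are: yellow (249,301), green (293,298), green (334,298), the empty puck (237,161), the bare vial (271,122), the pan carrier in the inner lane (281,220), and the puck with the amber vial and black cap in the outer lane (299,246). I choose the last one. Next I'll fit the track pose and check my choice in a close crop.

```bash
cat >> h.py <<'E'
def proj(p,P,s=None):
    R,o=pose(p,s); q=(np.atleast_2d(P)-o)@R; q=q*[1,-1,-1]
    return cv2.projectPoints(q,np.zeros(3),np.zeros(3),np.array(p['mtx']),np.array(p['distortion']))[0][:,0]
def lane(R,n=60):
    a=np.linspace(0,np.pi/2,n); 
    return np.vstack([np.c_[np.full(n,-R),np.linspace(.11,0,n)],np.c_[-R*np.cos(a),-R*np.sin(a)],np.c_[np.linspace(0,.075,n),np.full(n,-R)]])
def tw(q,xy,z):
    c,s=np.cos(q[2]),np.sin(q[2]); return np.c_[xy@np.array([[c,s],[-s,c]])+q[:2],np.full(len(xy),z)]
def init():
    y=np.radians(11.6);c,s=np.cos(y),np.sin(y);return np.array([.692-(c*.075+s*.106),-.006-(s*.075-c*.106),y])
E
cat > fit.py <<'E'
from h import *
from scipy.optimize import differential_evolution as DE
q0=init(); print(q0); ps=[capture('top'),capture('side')]
Gs=[]
for p in ps:
    g=cv2.cvtColor(p['image'],cv2.COLOR_BGR2GRAY).astype(np.float32); g=cv2.GaussianBlur(g,(0,0),1.2)
    Gs.append(np.minimum(np.hypot(cv2.Sobel(g,cv2.CV_32F,1,0),cv2.Sobel(g,cv2.CV_32F,0,1)),150))
E=np.c_[np.full(40,.075),np.linspace(-.161,-.051,40)]
L=[(lane(r),.014) for r in (.051,.101,.111,.161)]+[(E,.02)]
def sc(q,Gs,ps):
    t=0
    for p,G in zip(ps,Gs):
        for xy,z in L:
            uv=proj(p,tw(q,xy,z)).astype(np.float32); t-=cv2.remap(G,uv[:,:1],uv[:,1:],1).mean()
    return t
b=[(q0[0]-.015,q0[0]+.015),(q0[1]-.015,q0[1]+.015),(q0[2]-.08,q0[2]+.08)]
for k in ([0],[1],[0,1]):
    r=DE(sc,b,args=([Gs[i] for i in k],[ps[i] for i in k]),seed=1,popsize=12,maxiter=40); print(k,r.x,np.degrees(r.x[2]),r.fun)
q=r.x; np.save('q.npy',q); out=[]
for p,(x0,y0,w,h) in zip(ps,[(230,110,190,170),(230,150,220,170)]):
    im=cv2.resize(p['image'][y0:y0+h,x0:x0+w],None,fx=2,fy=2,interpolation=3)
    raw=im.copy()
    for xy,z in L:
        for u in proj(p,tw(q,xy,z)): cv2.circle(im,tuple(int(v) for v in ((u-[x0,y0]+.5)*2)),0,(0,0,255),-1)
    out.append(cv2.resize(np.vstack([raw,im]),(380,600)) if 0 else cv2.copyMakeBorder(np.vstack([raw,im])[:, :400],0,0,0,400-min(400,im.shape[1]),0))
h=min(o.shape[0] for o in out,) ; m=np.hstack([o[:h] if o.shape[0]==h else o[:h] for o in out]); cv2.imwrite('pics/fit.png',cv2.resize(m,(700,int(600*.99))))
ci=lambda P:(np.array([[np.cos(q[2]),np.sin(q[2])],[-np.sin(q[2]),np.cos(q[2])]])@(np.array(P)[:2]-q[:2])).round(4)
print(ci([.4551,.0993]),ci([.508,.1392]),ci([.692,-.006]))
E
python3 fit.py
```

```text
File "fit.py", line 26
    h=min(o.shape[0] for o in out,) ; m=np.hstack([o[:h] if o.shape[0]==h else o[:h] for o in out]); cv2.imwrite('pics/fit.png',cv2.resize(m,(700,int(600*.99))))
          ^^^^^^^^^^^^^^^^^^^^^^^
SyntaxError: Generator expression must be parenthesized
```

```bash
python3 - <<'E'
s=open('fit.py').read().split('\n')
s=[l for l in s if not l.startswith(('    out.append','h=min'))]
i=[k for k,l in enumerate(s) if 'cv2.circle' in l][0]
s.insert(i+1,"    out.append(cv2.resize(np.vstack([raw,im]),(400,600)) if 0 else cv2.resize(np.vstack([raw,im]),None,fx=.88,fy=.88))")
s.insert(i+2,"h=min([o.shape[0] for o in out]);cv2.imwrite('pics/fit.png',np.hstack([o[:h] for o in out]))")
open('fit.py','w').write('\n'.join(s))
E
python3 fit.py
```

```text
[0.5972176  0.08275413 0.20245819]
[0] [0.60584537 0.09100066 0.22186326] 12.711828625913103 -378.6465759277344
[1] [0.59772895 0.08499719 0.19608923] 11.235085288171906 -679.9415893554688
[0, 1] [0.59573615 0.08656955 0.15238012] 8.730737550611341 -963.2208251953125
[-0.1371  0.0339] [-0.0787  0.0653] [ 0.0811 -0.1061]
```

View pics/fit.png

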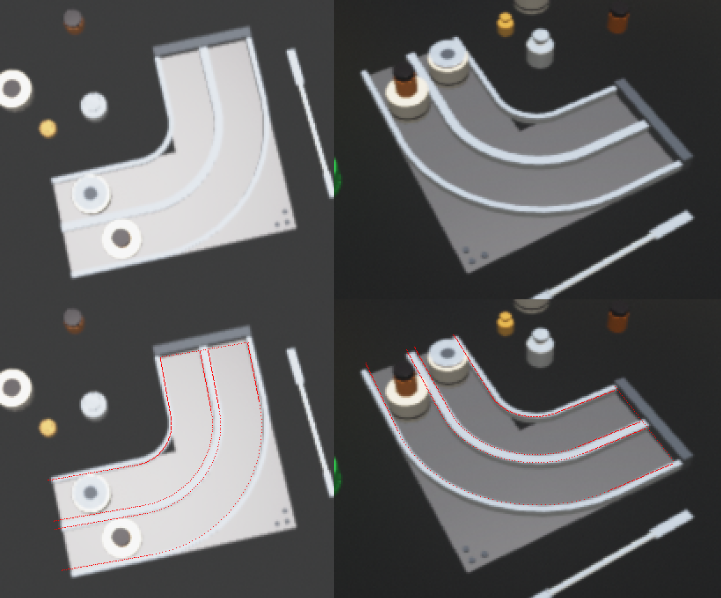

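The crop confirms the choice: the grey puck in the outer lane carries an amber vial with a black cap, and the pan carrier is in the inner lane. My plan is to cage the vial loosely between the fingers, with the jaw axis along the lane, so the rails do the steering. First I go above it.

send_rows(moves="87 -25 0 32 0;87 -25 0 32 0;87 -25 0 32 0;87 -25 0 32 0;87 -25 0 32 0;87 -25 0 32 0;87 -25 0 32 0;87 -25 0 32 0;87 -25 0 32 0;87 -25 0 32 0;87 -34 0 14 0;87 -34 0 14 0;87 -34 0 14 0;87 -34 0 14 0;87 -34 0 14 0;87 -34 0 14 0;87 -34 0 14 0;87 -34 0 14 0;87 -34 0 14 0;87 -30 0 14 0")

```text
time_s: 3.12
position: [0.4529, 0.0904, 0.2228]
tcp_rot: [[0.274, 0.0, 0.962], [-0.962, 0.0, 0.274], [-0.0, -1.0, 0.0]]
force: [0.7, -0.4, 0.4]
opening: 1.001
```

```bash
cat > look.py <<'E'
from h import *
import sys
s=read_state(); p=capture('wrist'); cv2.imwrite(f'pics/{sys.argv[1]}.png',p['image'])
R=np.array(s['tcp_rot']);print(np.round(s['position'],4),R.round(3).tolist(),np.degrees(np.arctan2(R[1,0],R[0,0])),s['joint_positions'],np.round(s['force'],1),s['time_s'])
print(np.array(p['tool_from_camera']).round(3).tolist())
for t in ['vial_carrier','pan_carrier','end_stop']:
    print(t,[(round(d['p'],2),np.round(d['pixel'],1).tolist(),atz(p,*d['pixel'],.004,s).round(4).tolist()) for d in mark_of(p,t)][:4])
E
python3 look.py w1
```

```text
[0.4529 0.0904 0.2228] [[0.274, 0.0, 0.962], [-0.962, 0.0, 0.274], [-0.0, -1.0, 0.0]] -74.11177513429833 [-2.62707557e+00  1.76713020e+01  1.04716440e+02  1.40201961e-02
  5.75953011e+01  7.14771890e+01] [ 0.7 -0.4  0.4] 3.1167
[[1.0, -0.0, -0.001, -0.0], [-0.001, 0.246, -0.969, -0.162], [0.0, 0.969, 0.246, 0.067], [0.0, 0.0, 0.0, 1.0]]
vial_carrier [(0.95, [258.2, 280.9], [0.3508, 0.1143, 0.004]), (0.84, [173.7, 316.3], [0.4591, 0.1011, 0.004]), (0.57, [244.5, 207.0], [0.3434, 0.2021, 0.004])]
pan_carrier [(0.9, [119.4, 300.5], [0.5109, 0.1331, 0.004])]
end_stop []
```

View pics/w1.png

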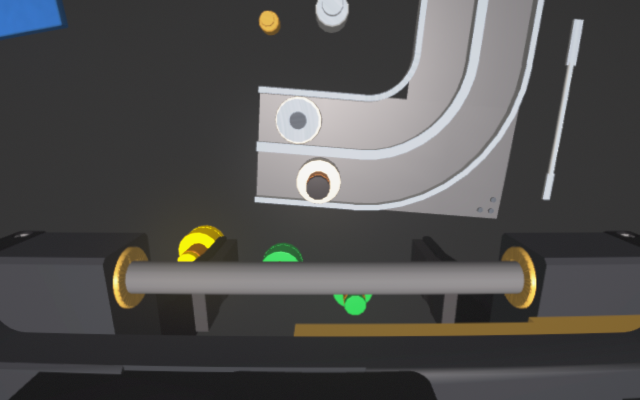

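The wrist view shows the vial carrier at (318,181), the pan carrier at (298,119), and both rails clearly. I'll fit the track in this view.

```bash
cat > fitw.py <<'E'
from h import *
from scipy.optimize import differential_evolution as DE
s=read_state(); W=capture('wrist'); S=capture('side'); T=capture('top'); q0=np.array([.5977,.085,.196])
def G(p):
    g=cv2.GaussianBlur(cv2.cvtColor(p['image'],cv2.COLOR_BGR2GRAY).astype(np.float32),(0,0),1.2)
    return np.minimum(np.hypot(cv2.Sobel(g,cv2.CV_32F,1,0),cv2.Sobel(g,cv2.CV_32F,0,1)),150)
op=np.c_[np.linspace(-.167,-.045,40),np.full(40,.11)]; en=np.c_[np.full(40,.075),np.linspace(-.161,-.051,40)]
L=[(lane(r),.014) for r in (.045,.051,.101,.111,.161,.167)]
def sc(q,V):
    t=0
    for p,g,st,LL in V:
        for xy,z in LL:
            uv=proj(p,tw(q,xy,z),st).astype(np.float32); v=cv2.remap(g,uv[:,:1],uv[:,1:],1)
            ok=(uv[:,0]>0)&(uv[:,0]<640)&(uv[:,1]>0)&(uv[:,1]<225); t-=v[ok].mean()
    return t
Vw=(W,G(W),s,L+[(op,.004)]); Vs=(S,G(S),None,L+[(en,.02)]); Vt=(T,G(T),None,L+[(en,.02)])
b=list(zip(q0-[.012,.012,.07],q0+[.012,.012,.07]))
for n,V in (('w',[Vw]),('s',[Vs]),('t',[Vt])):
    r=DE(sc,b,args=(V,),seed=1,popsize=15,maxiter=50); q=r.x; print(n,q.round(4),np.degrees(q[2]).round(2),round(r.fun,1),'stop',tw(q,np.array([[.075,-.106]]),0).round(4))
    if n=='w': np.save('q.npy',q); qw=q
q=qw; Rt=np.array([[np.cos(q[2]),np.sin(q[2])],[-np.sin(q[2]),np.cos(q[2])]])
for t in ['vial_carrier','pan_carrier']: print(t,[(round(d['p'],2),(Rt@(atz(W,*d['pixel'],.004,s)[:2]-q[:2])).round(4)) for d in mark_of(W,t)])
m=masks_of(W,'vial_carrier')
print([(d['bbox']) for d in m])
im=W['image'].copy()
for xy,z in L+[(op,.004)]:
    for u in proj(W,tw(q,xy,z),s): cv2.circle(im,tuple(int(v) for v in u+.5),0,(0,0,255),-1)
cv2.imwrite('pics/w1fit.png',cv2.resize(im[:230,230:580],None,fx=2,fy=2))
z=T['z_map'];print('balance heights',[dep(T,r,c).round(3).tolist() for r,c in [(75,370),(60,330),(30,330),(20,415),(5,370)]])
E
python3 fitw.py
```

```text
w [0.5971 0.0838 0.1946] 11.15 -899.0 stop [[ 0.6912 -0.0057  0.    ]]
s [0.5977 0.0846 0.1887] 10.81 -974.5 stop [[ 0.6912 -0.0054  0.    ]]
t [0.5947 0.0795 0.196 ] 11.23 -557.3 stop [[ 0.6889 -0.0099  0.    ]]
vial_carrier [(0.84, array([-0.135 ,  0.0415])), (0.72, array([-0.2356,  0.0709])), (0.63, array([-0.2227,  0.1653]))]
pan_carrier [(0.63, array([-0.0793,  0.0661]))]
[[176.8, 224.9, 219.4, 262.1], [262.1, 240.2, 302.2, 260.5], [335.7, 294.8, 368.7, 312.5], [294.6, 156.4, 340.8, 204.4]]
balance heights [[0.821, -0.063, 0.041], [0.845, 0.024, 0.067], [0.913, 0.023, 0.07], [0.933, -0.162, 0.068], [0.962, -0.064, 0.083]]
```

View pics/w1fit.png

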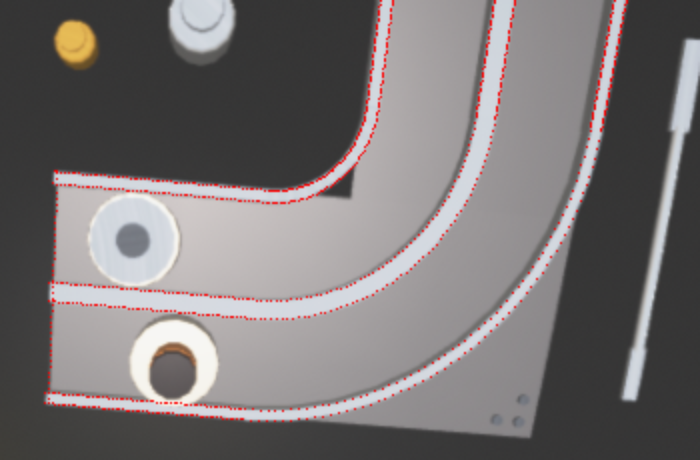

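```bash
cat > st.py <<'E'
from h import *
q=np.load('q.npy'); s=read_state(); R=np.array(s['tcp_rot'])
Rt=np.array([[np.cos(q[2]),np.sin(q[2])],[-np.sin(q[2]),np.cos(q[2])]])
print('tcp track',(Rt@(np.array(s['position'])[:2]-q[:2])*1000).round(1),'z',s['position'][2],'heading in track',np.degrees(np.arctan2(R[1,0],R[0,0])-q[2]).round(2),np.round(s['force'],1),s['opening'],s['time_s'])
E
python3 - <<'E'
from st import *
W=capture('wrist')
P=atz(W,180.5,317,.034,s); print('puck',(Rt@(P[:2]-q[:2])*1000).round(1))
P=tw(q,np.array([[-.136,.040]]),0)[0]; print((R.T@(P-np.array(s['position']))*1000).round(1))
E
```

```text
tcp track [-140.5   31. ] z 0.22255721601546846 heading in track -85.42 [-0.   0.3 -0.2] 1.0022391692779404 3.6167
puck [-134.7   38.7]
[ -8.6 222.6   5.3]
```

send_rows(moves="87 -4 20 2.5 2.3;87 -4 20 2.5 2.3;87 0 30 0 0;87 0 30 0 0;87 0 30 0 0;87 0 25 0 0;87 0 15 0 0;87 0 10 0 0;87 0 0 0 0")

```text
time_s: 4.42
position: [0.4548, 0.0966, 0.0406]
tcp_rot: [[0.194, -0.004, 0.981], [-0.981, 0.0, 0.194], [-0.001, -1.0, -0.004]]
force: [0.4, 0.3, 1.0]
opening: 0.998
```

```bash
python3 st.py; python3 look.py w2
```

```text
tcp track [-137.1   40. ] z 0.04059843550808391 heading in track -89.97 [0.4 0.3 1. ] 0.9978778491782742 4.4167
[0.4548 0.0966 0.0406] [[0.194, -0.004, 0.981], [-0.981, 0.0, 0.194], [-0.001, -1.0, -0.004]] -78.82112874785629 [-1.82501324e+00  3.72377037e+01  1.12759867e+02 -1.58422162e-03
  3.02530294e+01  7.69973671e+01] [0.4 0.3 1. ] 4.4167
[[1.0, -0.0, -0.001, -0.0], [-0.001, 0.246, -0.969, -0.162], [0.0, 0.969, 0.246, 0.067], [0.0, 0.0, 0.0, 1.0]]
vial_carrier [(0.7, [230.8, 321.0], [0.4562, 0.0987, 0.004])]
pan_carrier [(0.96, [130.8, 276.3], [0.5093, 0.1347, 0.004])]
end_stop []
```

View pics/w2.png

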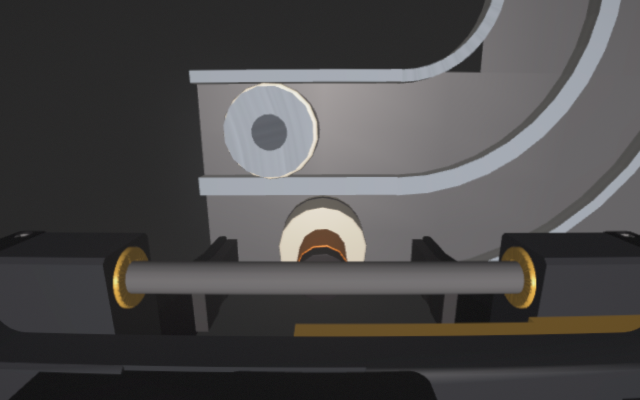

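The vial at (322,250) is centred between the fingers. I close to a loose 32 mm cage and push along the straight.

send_rows(moves="32 0 0 1 0;32 0 0 0 0;32 0 0 0 0;32 0 0 0 0;32 0 0 0 0;32 0 0 0 0;32 3 0 0 0;32 5 0 0 0;32 5 0 0 0;32 5 0 0 0;32 5 0 0 0;32 5 0 0 0;32 5 0 0 0;32 5 0 0 0;32 2 0 0 0;32 0 0 0 0")

```text
time_s: 5.95
position: [0.4651, 0.0576, 0.0426]
tcp_rot: [[0.194, 0.0, 0.981], [-0.981, -0.0, 0.194], [0.0, -1.0, 0.0]]
force: [0.4, -0.3, -0.1]
opening: 0.368
```

```bash
python3 st.py; python3 look.py w3|grep carr
```

```text
tcp track [-134.6   -0.2] z 0.042560961503357995 heading in track -89.94 [ 0.4 -0.3 -0.1] 0.36793039637175545 5.95
vial_carrier [(0.57, [232.3, 316.7], [0.4645, 0.062, 0.004])]
pan_carrier [(0.81, [134.3, 208.1], [0.5101, 0.1341, 0.004])]
```

View pics/w3.png

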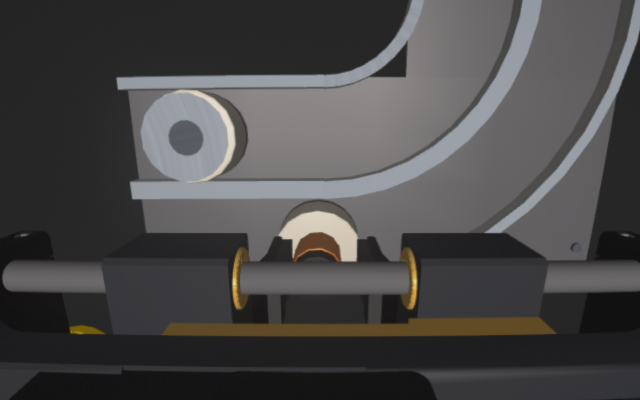

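The cage works: the vial at (317,245) moved with the fingers, stays upright, and the pan carrier stayed put. Next is the bend, in 36 rows of 2.5°.

send_rows(moves="32 5.9 0 0 -2.5;32 5.9 0 0 -2.5;32 5.9 0 0.1 -2.5;32 5.9 0 0.1 -2.5;32 5.9 0 0.1 -2.5;32 5.9 0 0.1 -2.5;32 5.9 0 0.1 -2.5;32 5.9 0 0.1 -2.5;32 5.9 0 0.1 -2.5;32 5.9 0 0.1 -2.5;32 5.9 0 0.1 -2.5;32 5.9 0 0.1 -2.5;32 5.9 0 0.1 -2.5;32 5.9 0 0.1 -2.5;32 5.9 0 0.1 -2.5;32 5.9 0 0.1 -2.5;32 5.9 0 0.1 -2.5;32 5.9 0 0.1 -2.5")

```text
time_s: 7.65
position: [0.5214, -0.0279, 0.0425]
tcp_rot: [[0.833, -0.001, 0.553], [-0.553, 0.0, 0.833], [-0.001, -1.0, -0.0]]
force: [-0.2, 0.5, -0.2]
opening: 0.369
```

```bash
python3 st.py; python3 look.py w4|grep carr
```

```text
tcp track [-95.8 -94.9] z 0.042462013500735966 heading in track -44.74 [-0.2  0.5 -0.2] 0.3689637582045894 7.65
vial_carrier [(0.95, [304.9, 64.7], [0.3495, 0.0249, 0.004]), (0.6, [236.5, 316.0], [0.5159, -0.0273, 0.004])]
pan_carrier [(0.91, [3.3, 138.6], [0.5099, 0.1336, 0.004])]
```

View pics/w4.png

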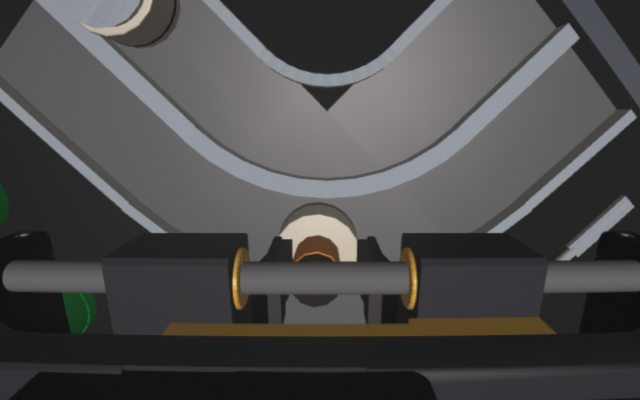

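The vial at (316,250) is still caged and upright at mid-bend. I carry on with the second half.

send_rows(moves="32 6 0 -0.2 -2.5;32 6 0 0 -2.5;32 6 0 0 -2.5;32 6 0 0 -2.5;32 6 0 0.1 -2.5;32 6 0 0.1 -2.5;32 6 0 0.1 -2.5;32 6 0 0.1 -2.5;32 6 0 0.1 -2.5;32 6 0 0.1 -2.5;32 6 0 0.1 -2.5;32 6 0 0.1 -2.5;32 6 0 0.1 -2.5;32 6 0 0.1 -2.5;32 6 0 0.1 -2.5;32 6 0 0.1 -2.5;32 6 0 0.1 -2.5;32 6 0 0.1 -2.5")

```text
time_s: 9.35
position: [0.6236, -0.0491, 0.0422]
tcp_rot: [[0.98, -0.002, -0.197], [0.197, 0.001, 0.98], [-0.002, -1.0, 0.001]]
force: [-0.4, 0.2, 0.3]
opening: 0.367
```

```bash
python3 st.py; python3 look.py w5|grep -E 'carr|stop'
```

```text
tcp track [   0.3 -135.5] z 0.042226047908138886 heading in track 0.2 [-0.4  0.2  0.3] 0.3672662683829895 9.35
vial_carrier [(0.6, [235.6, 316.7], [0.6195, -0.0518, 0.004])]
pan_carrier []
end_stop []
```

send_rows(moves="32 5 0 0 0;32 5 0 0 0;32 5 0 0 0;32 5 0 0 0;32 5 0 0 0;32 5 0 0 0;32 5 0 0 0;32 5 0 0 0;32 4 0 0 0;32 3 0 0 0;32 2 0 0 0;32 1 0 0 0;32 1 0 0 0;32 1 0 0 0;32 1 0 0 0;32 0 0 0 0")

```text
time_s: 10.88
position: [0.6766, -0.0394, 0.0426]
tcp_rot: [[0.981, 0.0, -0.195], [0.195, 0.0, 0.981], [0.0, -1.0, -0.0]]
force: [0.2, -0.3, -0.5]
opening: 0.371
```

```bash
python3 st.py
```

```text
tcp track [  54.2 -136.3] z 0.04256172944831873 heading in track 0.1 [ 0.2 -0.3 -0.5] 0.3712595876383365 10.8833
```

Not in contact yet, so I creep forward in 0.5–1 mm steps and watch the force.

send_rows(moves="32 0.5 0 0 0;32 0.5 0 0 0;32 0.5 0 0 0;32 0.5 0 0 0;32 0 0 0 0;32 0 0 0 0")

```text
time_s: 11.38
position: [0.6786, -0.039, 0.0426]
tcp_rot: [[0.981, 0.0, -0.195], [0.195, -0.0, 0.981], [0.0, -1.0, -0.0]]
force: [-0.0, 0.4, -0.1]
opening: 0.368
```

send_rows(moves="32 0.5 0 0 0;32 0.5 0 0 0;32 0 0 0 0;32 0 0 0 0")

```text
time_s: 11.72
position: [0.6793, -0.0388, 0.0425]
tcp_rot: [[0.981, -0.0, -0.195], [0.195, 0.0, 0.981], [-0.0, -1.0, 0.0]]
force: [-0.9, 0.0, -0.3]
opening: 0.368
```

send_rows(moves="32 0.5 0 0 0;32 0 0 0 0;32 0 0 0 0")

```text
time_s: 11.97
position: [0.6795, -0.0388, 0.0425]
tcp_rot: [[0.981, -0.001, -0.195], [0.195, 0.0, 0.981], [-0.001, -1.0, 0.0]]
force: [-1.2, 0.3, 1.2]
opening: 0.367
```

send_rows(moves="32 0.5 0 0 0;32 0 0 0 0;32 0 0 0 0")

```text
time_s: 12.22
position: [0.6798, -0.0386, 0.0424]
tcp_rot: [[0.981, -0.001, -0.195], [0.195, 0.0, 0.981], [-0.001, -1.0, 0.0]]
force: [-2.6, -0.7, 0.8]
opening: 0.371
```

```bash
python3 st.py; python3 - <<'E'
from st import *
for n in ['wrist','side']:
    p=capture(n); print(n,[(round(d['p'],2),(Rt@(atz(p,*d['pixel'],.004,s)[:2]-q[:2])*1000).round(1)) for d in mark_of(p,'vial_carrier')])
    cv2.imwrite('pics/%s6.png'%n,p['image'])
a=cv2.imread('pics/side6.png')[140:290,300:460];a=cv2.resize(a,None,fx=2.5,fy=2.5,interpolation=2);b=cv2.imread('pics/wrist6.png')[100:340,220:540]
b=cv2.resize(b,None,fx=1.25,fy=1.25);b=cv2.copyMakeBorder(b,0,max(0,a.shape[0]-b.shape[0]),0,0,0)
cv2.imwrite('pics/c6.png',np.hstack([a,b]))
E
```

```text
tcp track [  57.5 -136.1] z 0.0424401449062128 heading in track 0.11 [-2.6 -0.7  0.8] 0.37066582547114996 12.2167
tcp track [  57.5 -136.1] z 0.0424401449062128 heading in track 0.11 [-2.6 -0.7  0.8] 0.37066582547114996 12.2167
wrist [(0.69, array([  51.4, -136.9]))]
side [(0.96, array([-236.4,   73.1])), (0.83, array([-220.7,  160.4])), (0.79, array([  58.6, -133.7])), (0.6, array([-255.8,   -3. ]))]
```

View pics/c6.png

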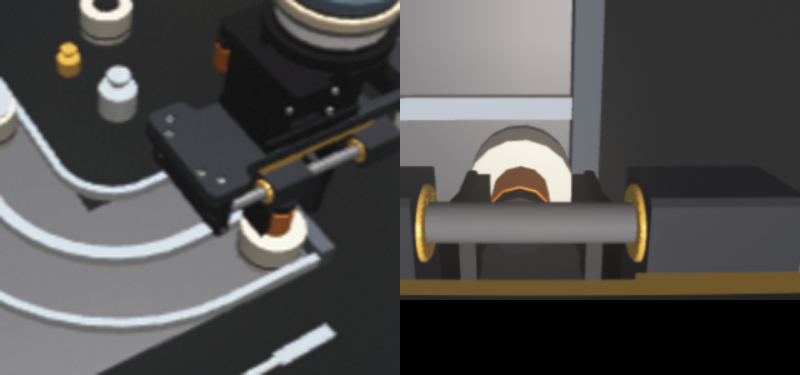

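The force rises while the tool barely advances, and the puck meets the bar in both views, so it is in contact. I centre the cage off the vial, open slightly and rise.

send_rows(moves="32 -1 0 0 0;32 -1.5 0 0 0;32 -1.5 0 0 0;32 0 0 0 0;50 0 0 0 0;50 0 0 0 0;50 0 0 0 0;50 0 -5 0 0;50 0 -15 0 0;50 0 -25 0 0;50 0 -30 0 0;50 0 -30 0 0;50 0 -30 0 0;50 0 -25 0 0;50 -20 -10 -20 0;50 -20 0 -20 0;50 -20 0 -20 0;50 -20 0 -20 0;50 0 0 0 0")

```text
time_s: 14.0
position: [0.6111, -0.1374, 0.2132]
tcp_rot: [[0.981, -0.002, -0.192], [0.192, -0.002, 0.981], [-0.002, -1.0, -0.002]]
force: [-0.2, 0.2, 1.0]
opening: 0.573
```

```bash
python3 - <<'E'
from st import *
for n in ['wrist','side','top']:
    p=capture(n)
    for t in ['vial_carrier','pan_carrier']: print(n,t,[(round(d['p'],2),(Rt@(atz(p,*d['pixel'],.004,s)[:2]-q[:2])*1000).round(1).tolist()) for d in mark_of(p,t)])
    cv2.imwrite('pics/%s7.png'%n,p['image'])
a=cv2.imread('pics/side7.png')[140:300,240:460];a=cv2.resize(a,(440,320),interpolation=2);b=cv2.imread('pics/wrist7.png')[:250]
b=cv2.resize(b,(640,250))
cv2.imwrite('pics/c7.png',np.vstack([cv2.copyMakeBorder(a,0,0,0,200,0),b]))
E
```

```text
tcp track [ -29.1 -219.8] z 0.21315401886324656 heading in track -0.11 [-0.2  0.2  1. ] 0.5733023063463031 14.0
wrist vial_carrier [(0.68, [51.2, -135.3])]
wrist pan_carrier []
side vial_carrier [(0.9, [-256.4, -4.6]), (0.89, [-224.6, 166.8]), (0.84, [61.3, -130.6]), (0.57, [-238.2, 76.1])]
side pan_carrier [(0.57, [-71.9, 72.9])]
top vial_carrier [(0.68, [63.4, -139.2])]
top pan_carrier [(0.69, [-77.8, 68.3])]
```

View pics/c7.png

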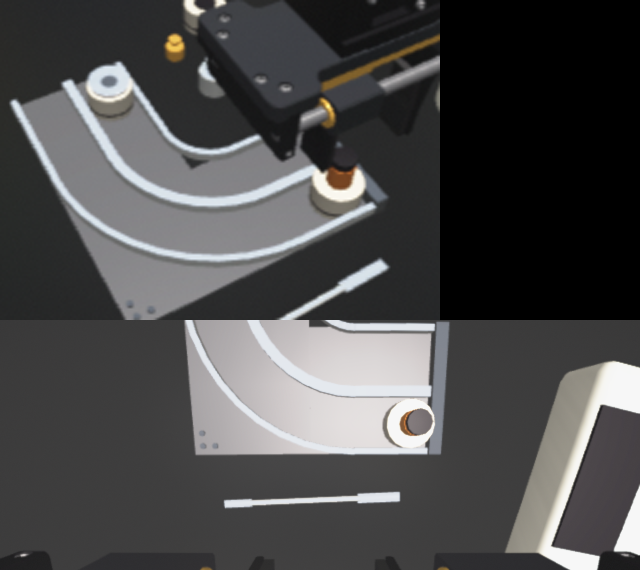

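The vial carrier stands upright against the stop, the pan carrier is still in its entry leg, and the gripper is clear of everything. I'm handing the job in.

```bash
python3 -c "
from rig import *
print(hand_in())"
```

```text
the job is handed in; nothing more can be done
None
```

The vial carrier is at the end stop in the outer lane, standing upright with the gripper clear of it, and the job is handed in at about 14 s of the 40 s allowed. I caged the vial loosely between the fingers and slid it down the entry leg, round the bend and up to the bar.

**Contact:** I crept in until the force rose to about 2.6 N while the tool barely advanced. Then I centred the fingers off the vial, opened them and rose.

**Final position:** The last pictures show the puck touching the bar. The wrist camera put it at track x ≈ 51 mm against the nominal 52 mm.

**Disagreement:** The network marks in the side and top pictures read x ≈ 61 to 63 mm, which would be past the stop and so cannot be right. I trusted the wrist view and the force instead.

**Pan carrier:** It is still in its entry leg. Its marks before and after agree for each camera to within their scatter of a few mm.

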